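Take a cooled module apart into its parts trays

TASK

Take the unbolted module apart, and lay each of its four parts the same way up as it is now, flat on the floor of the white-rimmed grey tray of its own size: the fan in the small square tray, the heat sink, the circuit board and the aluminium enclosure each in the tray that is just a little larger than it, long side along long side. Set the parts down, do not drop them, and leave the wire spool and the tape roll where they stand.

Things in the scene. Friction and masses are not known exactly. Their poses are not given: they have to be found in the camera images.
- fan_center (a point): small square cooling fan of black plastic, 25x25 mm and 15 mm high, top of the stack, lying flat on the heat sink. Point: its middle, half-way up (7.5 mm above its underside); z up, x and y along its sides
- sink_center (a point): finned metal heat sink, 30 (x) by 40 (y) mm and 22 mm high, fins up, under the fan and on the board. Point: its middle, half-way up (11 mm above its underside); x along the short side, y along the long side, z up
- board_center (a point): small blue circuit board with its parts on it, 42 (x) by 55 (y) mm and 13 mm high, solid enough to grip across its edges, under the heat sink and on the enclosure. Point: its middle, half-way up (6.5 mm above its underside); x along the short side, y along the long side, z up
- enclosure_center (a point): closed aluminium enclosure, 52 (x) by 66 (y) mm and 24 mm high, bottom of the stack, standing on the bench. Point: its middle, half-way up (12 mm above the bench); x along the short side, y along the long side, z up
- nest_fan_floor (a point): fixed shallow open tray of grey plastic for the fan, the smallest tray and the only square one: pocket 37x37 mm (x by y), floor 2 mm above the bench, white rim walls 4 mm thick with their top 6 mm above the bench (4 mm above the floor). Point: middle of the pocket floor; x and y along the tray's sides, z up
- nest_sink_floor (a point): fixed shallow open tray of grey plastic for the heat sink, the second smallest tray: pocket 42x52 mm (x by y), floor 2 mm above the bench, white rim walls 4 mm thick with their top 6 mm above the bench (4 mm above the floor). Point: middle of the pocket floor; x and y along the tray's sides; x along the short side, y along the long side, z up
- nest_board_floor (a point): fixed shallow open tray of grey plastic for the circuit board, the second largest tray: pocket 54x67 mm (x by y), floor 2 mm above the bench, white rim walls 4 mm thick with their top 6 mm above the bench (4 mm above the floor). Point: middle of the pocket floor; x and y along the tray's sides; x along the short side, y along the long side, z up
- nest_enclosure_floor (a point): fixed shallow open tray of grey plastic for the enclosure, the largest tray: pocket 64x78 mm (x by y), floor 2 mm above the bench, white rim walls 4 mm thick with their top 6 mm above the bench (4 mm above the floor). Point: middle of the pocket floor; x and y along the tray's sides; x along the short side, y along the long side, z up
- spool_center (a point): bystander: upright pale wire spool, 54 mm across and 42 mm high, loose; point: its middle
- tape_center (a point): bystander: dark roll of tape lying flat, 54 mm across and 19 mm high, loose; point: its middle
Things that resemble listed ones, but are neither listed nor needed, are in the scene too. Leave any green look-alike of the part that bears spool_center alone.

How it is judged:
By the outcome, as a careful person would: the job done as asked, in the order asked, and still so for the second after the job is handed in, with the robot touching nothing.
It also fails if it takes over 106 s, if anything falls off the work surface, if the arm or the gripper's body presses on something with over 40 N, if the wrist force passes 120 N, or if a joint passes its speed limit or range.

ROBOT

A 6-joint arm with a two-finger parallel gripper is mounted at the origin on a cart in front of the work surface, level with it; the furniture and walls round the work are solid. World frame = base frame: x ahead of the robot, y to its left, z up, the work surface at z = 0. Lengths are in m, angles in rad, forces in N, time in s.
With the tool pointing down it reaches from about 0.375 to 0.9 m from the base axis. Payload 3.1 kg.
Tool frame: the origin (TCP) lies on the centre line of the jaws, within the pads' length; the fingertips stand 19 mm ahead of it and the grasp point (between the pads) is the TCP; z points along the fingers, y is the line along which they close (so a half turn about z gives the same grasp; the last joint's range is limited). The gripper opens to 85 mm and grips with 20 to 120 N. Pads are 22 mm wide; open, the fingers measure 114 mm over their backs; the gripper's body (76 mm by 85 mm) begins 54 mm behind the grasp point. The pads swing forward as they close: fully open they stand 13 mm farther back than shut.
Start: joints at [0.93, 0.527, 1.433, -0, 1.181, -0.178], TCP at [0.278, 0.56, 0.25] pointing down, gripper open.
Joint ranges: [-3.08, 3.08], [-0.75, 2.2], [0.22, 2.44], [-1.43, 4.57], [0, 2.65], [-2.85, 2.85]. Speed limits (rad/s): [2.79, 2.79, 3.14, 3.14, 3.14, 3.14].

INTERFACE

Orientations are given as a unit quaternion [x, y, z, w].
In Python, from station import manip gives the robot as it stands.
- The arm moves only by the tool servo_tool, never from a script. Its argument "rows" is a list that holds one entry, the list of rows, each a list of 7 numbers: the turn, a rotation vector about the tool's x, y, z in degrees, then the shift along the tool's x, y, z in m, then the gripper command: -1 is shut, 1 is fully open, values between are in proportion. In form: [[[wx, wy, wz, tx, ty, tz, jaw], ...]]. A call has 1 to 8 rows; each row shifts and turns the commanded pose from where the row before left it, along the tool's axes as they then stand; what a row does not reach is not made up. A row lasts 1/12 s, in which the tool goes at most 41.7 mm and 7.16 degrees, less where a joint would pass 70% of its speed; a pose out of reach is approached as far as the arm can. A call is refused whole if a number of a shift passes 0.0417 or a number of a turn 7.16, either way. A call with a gripper value outside its range is refused whole. The fingers move at their own pace and stop on an object; "squeeze" is the grip in N (left out, the last holds). Time passes only in rows, so rows that do not move let the fingers close. It gives the time, the measured TCP pose, the force, the opening and the grip force at its end, in the units of the state.
- manip.sense(): the state, without advancing time (a new reading comes with each control period).
- manip.snapshot(name): name is "scene" or "side" or "wrist"; returns the picture (400x640x3 uint8, blue, green, red); there is no depth.
- manip.camera_info(name): a dict with "K" (3x3 intrinsics, pixels), "k1" (the pictures are not rectified: a ray, as slopes to the right and down, at radius r is drawn at 1 + k1 r^2 times it, then the intrinsics apply), "camera_from_world" (4x4, takes a point from world to camera coordinates). Camera axes: x right, y down, z forward; pixel columns grow to the right and rows downward; lengths in m; the calibration is good to about 2 mm. A picture is of the moment at which its call begins: read the wrist's pose just before it. camera_info takes no time and is no camera call; for the wrist camera it gives the pose at the moment of the call.
- manip.sign_off(): hands the job in; it is judged then, once.
The state is a dict: "t": time; "q": joint angles; "qd": joint speeds; "tau": joint torques, N m; "tcp_pos": TCP position; "tool_rot": TCP orientation; "force": force on the tool from outside, world axes, zero at the start; "ft_torque": the same for the moment, N m; "finger_gap": opening from 0.0 (shut) to 1.0 (fully open); "gripper_force": force on a finger pad.
Only numpy, scipy, OpenCV 4.12 (cv2) and the standard library are available. Lean on these libraries where they do the work, as an engineer would, in place of code of your own. Each camera call takes 0.05 s, during which the arm holds its last target. There are 200 camera calls.

## Working session

There is one attempt and no reset: what is moved stays moved. The work goes in short steps, Python scripts to look and compute and a tool call to move; the robot and the scene stay as the last step left them, time stands still between calls to the robot, and variables do not carry over. Pictures are saved under pics/ and viewed, at most 14 in all, crops included, and the job is handed in when it is done.

Besides the shell and the picture viewer there is one more tool, called after "Emit:" as name(argument=value, ...), one argument or row to a line, values as JSON. servo_tool: Moves the arm, as the interface text tells. Its arguments: {"type":"object","properties":{"rows":{"type":"array","items":{"type":"array","items":{"type":"array","items":{"type":"number"}}}},"squeeze":{"type":"number"}},"required":["rows"]}

```bash
mkdir -p pics; ls
python3 - <<'E'
from station import manip
import cv2
for n in("scene","side","wrist"):
    cv2.imwrite(f"pics/{n}0.png",manip.snapshot(n)); i=manip.camera_info(n); print(n,i)
print(manip.sense())
E
```

```text
pics
scene {'K': array([[363.583009  ,   0.        , 317.30031225],
       [  0.        , 363.583009  , 197.59486468],
       [  0.        ,   0.        ,   1.        ]]), 'k1': -0.08598223553636865, 'camera_from_world': array([[-0.52410235,  0.85165296, -0.00199056,  0.50074411],
       [ 0.67015455,  0.41096468, -0.61806222, -0.24791376],
       [-0.52555647, -0.32526184, -0.78612666,  1.32467201],
       [ 0.        ,  0.        ,  0.        ,  1.        ]])}
side {'K': array([[436.6578579 ,   0.        , 317.13832809],
       [  0.        , 436.6578579 , 202.89717256],
       [  0.        ,   0.        ,   1.        ]]), 'k1': 0.027554760515484184, 'camera_from_world': array([[-0.9985    , -0.05340473,  0.01206962,  0.57192983],
       [-0.04268392,  0.62121236, -0.78247894,  0.22789293],
       [ 0.03429028, -0.7818204 , -0.62256007,  1.036128  ],
       [ 0.        ,  0.        ,  0.        ,  1.        ]])}
wrist {'K': array([[278.06081645,   0.        , 321.84071823],
       [  0.        , 278.06081645, 198.45462233],
       [  0.        ,   0.        ,   1.        ]]), 'k1':
[... 268 characters left out ...]
    ,  1.        ]])}
{'t': 0.15, 'q': array([ 9.30523545e-01,  5.28238331e-01,  1.43360550e+00,  7.30356527e-06,
        1.18138212e+00, -1.78504385e-01]), 'qd': array([ 0.00201948, -0.00484617, -0.00352441,  0.00031582,  0.00285747,
       -0.00066327]), 'tau': array([ 9.82455531e-04, -4.42744267e+01, -1.78275490e+01, -1.74587185e-04,
        5.61131616e-03,  3.03312383e-06]), 'tcp_pos': array([0.27812277, 0.55913911, 0.24956796]), 'tool_rot': array([ 2.28839625e-01,  9.73463795e-01, -7.47819669e-04, -3.28163773e-04]), 'force': array([-0.09874715, -0.72365245,  0.0841168 ]), 'ft_torque': array([-0.04935117, -0.00946605, -0.03740962]), 'gripper_force': 0.0, 'finger_gap': 0.9992612700967097}
```

View pics/scene0.png

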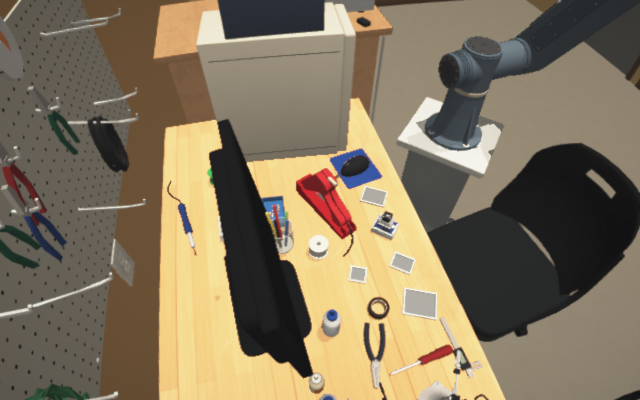

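View pics/side0.png

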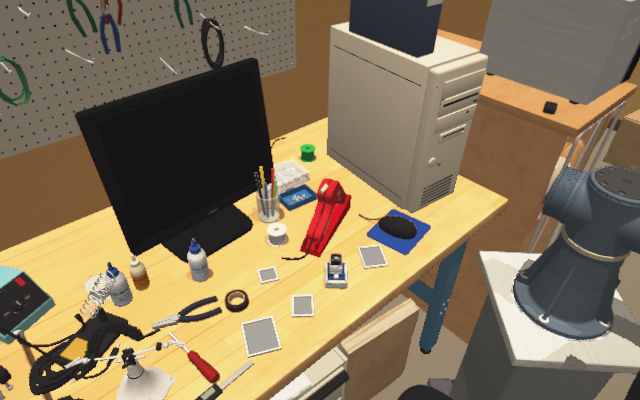

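Scene view: the stack is at (384,225), with trays at (373,197), (358,274), (402,263) and (420,303). The spool is at (318,246) and the tape at (378,307). Side view: the stack is at (336,270), with trays at (373,257), (268,275), (303,305) and (261,336). The green spool at side (307,152) is the look-alike.

```bash
cat > h.py <<'E'
import numpy as np, cv2
from scipy.spatial.transform import Rotation as R
def cast(info,uv,z):
    K,k1,T=info["K"],info["k1"],info["camera_from_world"]
    uv=np.atleast_2d(np.asarray(uv,float))
    n=cv2.undistortPoints(uv[:,None],K,np.array([k1,0,0,0.]))[:,0]
    d=np.c_[n,np.ones(len(n))]@T[:3,:3]; c=-T[:3,:3].T@T[:3,3]
    return c+d*((z-c[2])/d[:,2])[:,None]
def project(info,P):
    T=info["camera_from_world"]
    return cv2.projectPoints(np.atleast_2d(P).astype(float),cv2.Rodrigues(T[:3,:3])[0],T[:3,3],info["K"],np.array([info["k1"],0,0,0.]))[0][:,0]
def rect(info,cnt,z):
    """min-area rectangle of contour cast on plane z: centre, (short,long), direction of long side deg"""
    p=cast(info,cnt.reshape(-1,2),z)[:,:2]*1000
    c,(w,h),_=r=cv2.minAreaRect(p.astype(np.float32)); b=cv2.boxPoints(r)
    e1,e2=b[1]-b[0],b[2]-b[1]; l=e1 if np.linalg.norm(e1)>np.linalg.norm(e2) else e2
    return np.array(c)/1000,sorted((w,h)),np.degrees(np.arctan2(l[1],l[0]))%180
E
python3 - <<'E'
from h import *; from station import manip
seeds={"scene":[(373,197),(358,274),(402,263),(420,303)],"side":[(373,257),(268,275),(303,305),(261,336)]}
for n in seeds:
    im=cv2.imread(f"pics/{n}0.png"); info=manip.camera_info(n)
    hsv=cv2.cvtColor(im,cv2.COLOR_BGR2HSV)
    m=((hsv[...,1]<60)&(hsv[...,2]>110)).astype(np.uint8)
    cs,_=cv2.findContours(m,cv2.RETR_EXTERNAL,cv2.CHAIN_APPROX_NONE)
    for s in seeds[n]:
        for c in cs:
            if cv2.pointPolygonTest(c,s,False)>=0:
                print(n,s,rect(info,c,.006))
    crop=im[160:340,300:460] if n=="scene" else im[220:370,220:420]
    cv2.imwrite(f"pics/{n}0c.png",cv2.resize(crop,None,fx=3,fy=3,interpolation=cv2.INTER_CUBIC))
for n,uv in(("scene",(384,225)),("side",(336,268))): print(cast(manip.camera_info(n),uv,.04))
for n,uv in(("scene",(318,246)),("side",(277,234))): print("spool",cast(manip.camera_info(n),uv,.021))
for n,uv in(("scene",(378,307)),("side",(237,300))): print("tape",cast(manip.camera_info(n),uv,.01))
E
```

```text
scene (373, 197) (array([ 0.43684723, -0.11360448]), [64.44502258300781, 76.27401733398438], np.float32(103.099335))
scene (358, 274) (array([ 0.69712433, -0.03298296]), [45.985595703125, 47.32686233520508], np.float32(21.348164))
scene (402, 263) (array([0.6040647 , 0.05537151]), [52.72605514526367, 60.515106201171875], np.float32(95.619316))
scene (420, 303) (array([0.68835669, 0.14059845]), [73.67611694335938, 85.3210678100586], np.float32(110.80464))
side (373, 257) (array([ 0.43610168, -0.10923048]), [62.552337646484375, 77.63319396972656], np.float32(102.526085))
side (268, 275) (array([ 0.69739001, -0.02875848]), [45.35195541381836, 47.37192153930664], np.float32(110.91415))
side (303, 305) (array([0.60338788, 0.05933633]), [48.361087799072266, 62.5207633972168], np.float32(95.67014))
side (261, 336) (array([0.68750134, 0.14552086]), [72.365478515625, 88.4537124633789], np.float32(110.48593))
[[ 0.54252823 -0.03374082  0.04      ]]
[[ 0.52932125 -0.02796357  0.04      ]]
spool [[ 0.68776857 -0.16240739  0.021     ]]
spool [[ 0.68928808 -0.15883479  0.021     ]]
tape [[0.75467629 0.05520104 0.01      ]]
tape [[0.7550288  0.05840074 0.01      ]]
```

View pics/side0c.png

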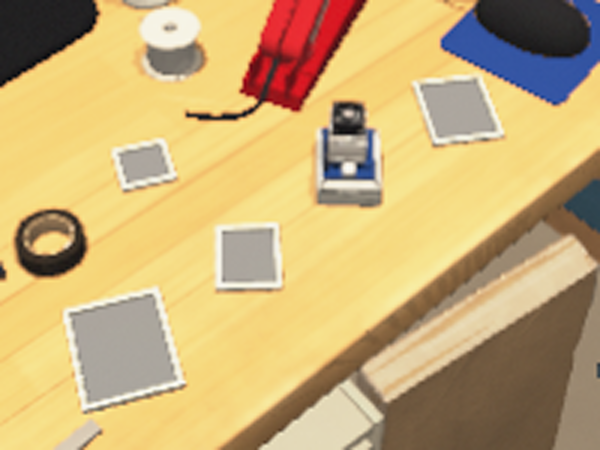

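View pics/wrist0.png

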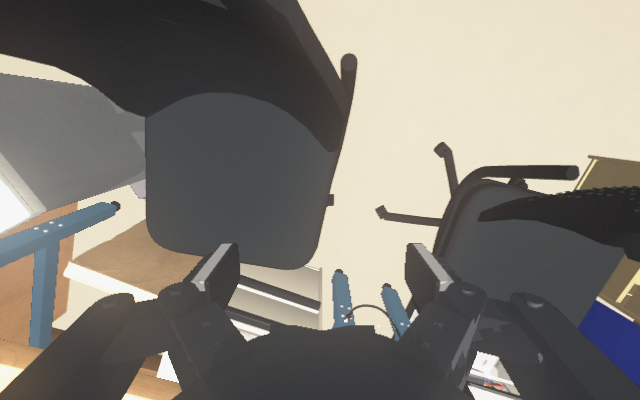

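Side crop: fan on sink on board on enclosure, in the middle of the picture. The four trays' sizes match the list. I'm moving above the stack.

Emit:
servo_tool(
  rows=[
    [[0, 0, 0, -0.0307, -0.0258, 0, 1], [0, 0, 0, -0.0307, -0.0258, 0, 1], [0, 0, 0, -0.0307, -0.0258, 0, 1], [0, 0, 0, -0.0307, -0.0258, 0, 1], [0, 0, 0, -0.0307, -0.0258, 0, 1], [0, 0, 0, -0.0307, -0.0258, 0, 1], [0, 0, 0, -0.0307, -0.0258, 0, 1], [0, 0, 0, -0.0307, -0.0258, 0, 1]],
  ],
)

```text
t: 0.82
tcp_pos: [0.4065, 0.2635, 0.2503]
tool_rot: [0.229, 0.974, -0.0, -0.0]
force: [0.8, 0.1, 0.3]
finger_gap: 1.006
gripper_force: 0.0
```

Emit:
servo_tool(
  rows=[
    [[0, 0, 0, -0.0307, -0.0258, 0, 1], [0, 0, 0, -0.0307, -0.0258, 0, 1], [0, 0, 0, -0.0307, -0.0258, 0, 1], [0, 0, 0, -0.0307, -0.0258, 0, 1], [0, 0, 0, -0.0307, -0.0258, 0, 1], [0, 0, 0, -0.0307, -0.0258, 0, 1], [0, 0, 0, -0.0307, -0.0258, 0, 1], [0, 0, 0, -0.0307, -0.0258, 0, 1]],
  ],
)

```text
t: 1.48
tcp_pos: [0.5345, -0.0309, 0.2502]
tool_rot: [0.229, 0.973, 0.0, -0.0]
force: [0.5, -0.7, 0.8]
finger_gap: 1.002
gripper_force: 0.0
```

Emit:
servo_tool(
  rows=[
    [[0, 0, 0, 0, 0, 0, 1], [0, 0, 0, 0, 0, 0, 1]],
  ],
)

```text
t: 1.65
tcp_pos: [0.535, -0.0312, 0.2499]
tool_rot: [0.231, 0.973, 0.0, -0.0]
force: [-0.3, 1.0, -0.2]
finger_gap: 0.996
gripper_force: 0.0
```

```bash
cat >> h.py <<'E'
def go(s,p,yaw=None):
    """print tool-axis shift (mm) to p from state s, and turn about tool z (deg) to bring tool y to world direction yaw"""
    Rm=R.from_quat(s["tool_rot"]).as_matrix(); d=np.asarray(p)-s["tcp_pos"]
    print("t",round(s["t"],2),"pos",s["tcp_pos"].round(4),"y dir",np.degrees(np.arctan2(Rm[1,1],Rm[0,1])).round(1),"zdev",(Rm[:2,2]).round(4))
    print("shift now",(Rm.T@d*1000).round(1))
    if yaw is not None:
        cur=np.degrees(np.arctan2(Rm[1,1],Rm[0,1])); w=(cur-yaw+90)%180-90
        print("turn z",round(w,1),"shift after turn",((Rm@R.from_euler("z",w,degrees=True).as_matrix()).T@d*1000).round(1))
E
python3 - <<'E'
from h import *; from station import manip
s=manip.sense(); im=manip.snapshot("wrist"); cv2.imwrite("pics/w1.png",im); print(s["q"].round(3))
go(s,[.535,-.03,.25])
print(project(manip.camera_info("wrist"),[[.535,-.03,.0],[.535,-.03,.074]]))
E
```

```text
[-0.267  0.408  1.656  0.     1.077 -1.372]
t 1.65 pos [ 0.535  -0.0312  0.2499] y dir 63.3 zdev [-0.      0.0001]
shift now [ 0.5  1.  -0.1]
[[322.06794657 173.17586333]
 [322.10558632 185.59587416]]
```

View pics/w1.png

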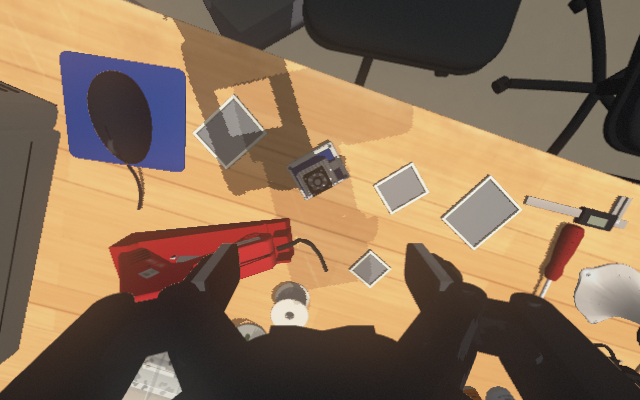

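The wrist view shows the fan at (317,180), with its stack around (320,170). Trays: board (230,132), sink (401,188), enclosure (482,212), fan (370,268). The phone is at (200,260). Next is an enlarged crop of the stack, plus tray fits.

Run:
```python
from h import *; from station import manip
im=cv2.imread("pics/w1.png"); info=manip.camera_info("wrist")
cv2.imwrite("pics/w1c.png",cv2.resize(im[130:210,275:365],None,fx=7,fy=7,interpolation=cv2.INTER_CUBIC))
hsv=cv2.cvtColor(im,cv2.COLOR_BGR2HSV)
m=((hsv[...,1]<70)&(hsv[...,2]>95)).astype(np.uint8)
cs,_=cv2.findContours(m,cv2.RETR_EXTERNAL,cv2.CHAIN_APPROX_NONE)
for n,s in dict(sink=(401,188),encl=(482,212),fan=(370,268),board=(230,132)).items():
    for c in cs:
        if cv2.contourArea(c)>300 and cv2.pointPolygonTest(c,s,False)>=0: print(n,rect(info,c,.006))
```

```text
sink (array([0.60096088, 0.05722259]), [50.72073745727539, 60.12885284423828], np.float32(95.8213))
encl (array([0.68399866, 0.1431019 ]), [73.9659194946289, 85.4151840209961], np.float32(110.23722))
fan (array([ 0.69415356, -0.03071935]), [45.35416793823242, 46.13938522338867], np.float32(20.066435))
board (array([ 0.43335962, -0.11232406]), [61.766719818115234, 75.60969543457031], np.float32(102.83762))
```

View pics/w1c.png

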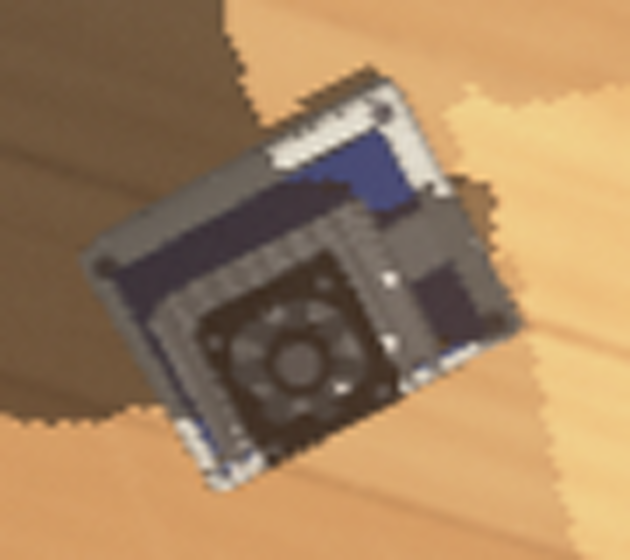

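The crop shows the fan square with corners near (197,325), (325,252), (398,383) and (270,455). The enclosure top corners are (82,258), (392,80), (520,325) and (215,490). Now casting them.

Run:
```python
from h import *; from station import manip
info=manip.camera_info("wrist")
f=lambda P:np.array(P)/7+[275-.43,130-.43]
F=f([(197,325),(325,252),(398,383),(270,455)]);E=f([(82,258),(392,80),(520,325),(215,490)])
f_=rect(info,F.astype(np.float32),.074);e_=rect(info,E.astype(np.float32),.024);print(f_,e_)
s=manip.sense()
go(s,[*f_[0],.15],f_[2])
```

```text
(array([ 0.52711688, -0.03233003]), [23.48966407775879, 24.25855827331543], np.float32(2.3654945)) (array([ 0.52603418, -0.03195163]), [49.97502517700195, 65.08831787109375], np.float32(92.57014))
t 1.7 pos [ 0.5339 -0.0295  0.2498] y dir 63.4 zdev [-0.0015  0.0008]
shift now [ 4.6 -5.6 99.8]
turn z 61.1 shift after turn [-2.6 -6.8 99.8]
```

Emit:
servo_tool(
  rows=[
    [[0, 0, 6.8, 0, 0, 0, 1], [0, 0, 6.8, 0, 0, 0, 1], [0, 0, 6.8, 0, 0, 0, 1], [0, 0, 6.8, 0, 0, 0, 1], [0, 0, 6.8, 0, 0, 0, 1], [0, 0, 6.8, 0, 0, 0, 1], [0, 0, 6.8, 0, 0, 0, 1], [0, 0, 6.8, 0, 0, 0, 1]],
  ],
)

```text
t: 2.37
tcp_pos: [0.5331, -0.0267, 0.2502]
tool_rot: [0.65, 0.76, -0.0, -0.001]
force: [0.6, -0.9, -0.4]
finger_gap: 1.0
gripper_force: 0.0
```

Emit:
servo_tool(
  rows=[
    [[0, 0, 6.7, 0, 0, 0, 1], [0, 0, 0, -0.003, -0.006, 0.03, 1], [0, 0, 0, 0, 0, 0.03, 1], [0, 0, 0, 0, 0, 0.03, 1], [0, 0, 0, 0, 0, 0, 1], [0, 0, 0, 0, 0, 0, 1]],
  ],
)

```text
t: 2.87
tcp_pos: [0.5266, -0.0304, 0.1593]
tool_rot: [0.691, 0.723, -0.001, -0.002]
force: [1.1, -0.4, 1.1]
finger_gap: 0.997
gripper_force: 0.0
```

Run:
```python
from h import *; from station import manip
s=manip.sense(); im=manip.snapshot("wrist"); cv2.imwrite("pics/w2.png",im)
go(s,[.527,-.032,.25])
print(project(manip.camera_info("wrist"),[[.527,-.032,.074],[.527,-.032,.024]]))
cv2.imwrite("pics/w2c.png",cv2.resize(im[70:290,200:450],None,fx=3,fy=2.7,interpolation=cv2.INTER_CUBIC))
```

```text
t 2.87 pos [ 0.5266 -0.0304  0.1593] y dir 2.6 zdev [-0.0048  0.0015]
shift now [ -1.5  -0.1 -90.7]
[[320.28147025 210.50281856]
 [320.5354475  194.25517494]]
```

View pics/w2c.png

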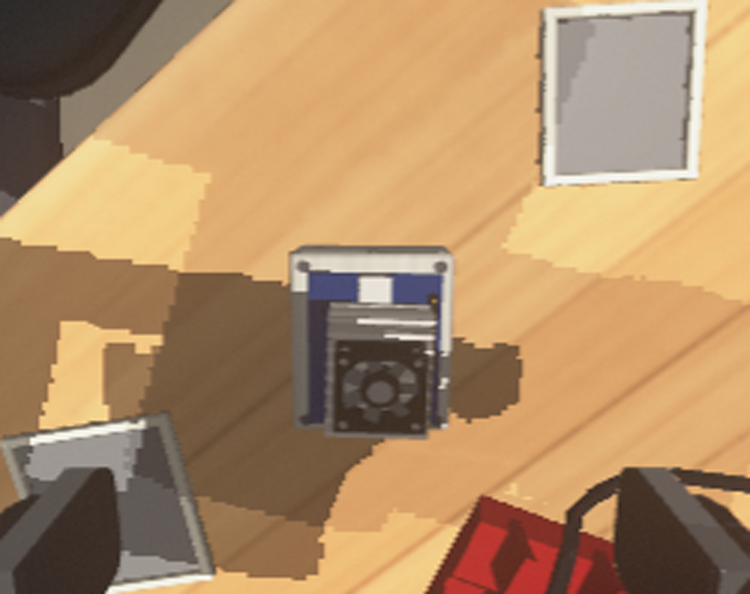

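The fan is centred at crop (381,388), which is wrist pixel (327,214), and the fingers straddle it. It is square with the jaws, so I'll descend and grip it with the tips above the sink.

Emit:
servo_tool(
  rows=[
    [[0, 0, 0, -0.0025, 0.0034, 0.025, 0], [0, 0, 0, 0, 0, 0.025, 0], [0, 0, 0, 0, 0, 0.0, 0], [0, 0, 0, 0, 0, 0.0, 0], [0, 0, 0, 0, 0, 0, 0]],
  ],
  squeeze=25,
)

```text
t: 3.33
tcp_pos: [0.5331, -0.0345, 0.1123]
tool_rot: [0.692, 0.722, 0.001, 0.001]
force: [0.5, 0.6, -0.6]
finger_gap: 0.504
gripper_force: 0.0
```

Run:
```python
from h import *; from station import manip
s=manip.sense(); im=manip.snapshot("wrist"); cv2.imwrite("pics/w3.png",im[100:400,120:540])
go(s,[.53,-.033,.082],2.4)
print(project(manip.camera_info("wrist"),[[.53,-.033,.074]])-[120,100])
```

```text
t 3.33 pos [ 0.5331 -0.0345  0.1123] y dir 2.5 zdev [ 0.0032 -0.0009]
shift now [ 1.7 -3.1 30.3]
turn z 0.1 shift after turn [ 1.7 -3.1 30.3]
[[196.61242267 130.64997738]]
```

View pics/w3.png

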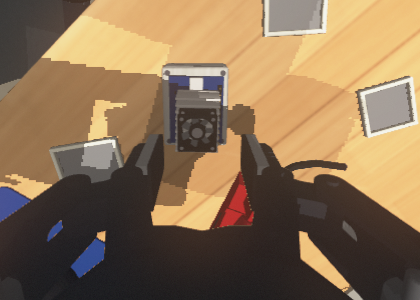

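The fan is at (198,131) in the crop, and the jaw midline is at about x=202. I'm shifting 2 mm and descending.

Emit:
servo_tool(
  rows=[
    [[0, 0, 0, 0.0015, -0.002, 0.015, 0], [0, 0, 0, 0, 0, 0.015, 0], [0, 0, 0, 0, 0, 0, 0], [0, 0, 0, 0, 0, 0, -1], [0, 0, 0, 0, 0, 0, -1], [0, 0, 0, 0, 0, 0, -1], [0, 0, 0, 0, 0, 0, -1], [0, 0, 0, 0, 0, 0, -1]],
  ],
  squeeze=25,
)

```text
t: 4.05
tcp_pos: [0.5308, -0.0333, 0.0817]
tool_rot: [0.692, 0.722, 0.001, 0.001]
force: [-0.4, -0.3, 5.9]
finger_gap: 0.281
gripper_force: 27.3
```

Run:
```python
from h import *; from station import manip
s=manip.sense(); im=manip.snapshot("side"); cv2.imwrite("pics/s3.png",cv2.resize(im[210:310,270:410],None,fx=4,fy=4))
go(s,[.53,-.033,.082],2.4); print(s["finger_gap"],s["gripper_force"])
```

```text
t 4.05 pos [ 0.5308 -0.0333  0.0817] y dir 2.4 zdev [ 0.0027 -0.0007]
shift now [ 0.3 -0.8 -0.3]
turn z 0.0 shift after turn [ 0.3 -0.8 -0.3]
0.28148770864151723 27.335029542446136
```

View pics/s3.png

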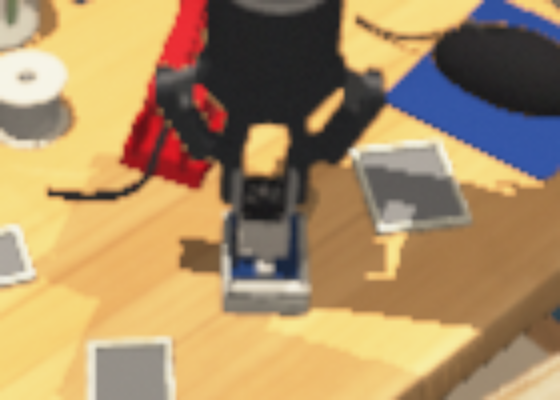

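Emit:
servo_tool(
  rows=[
    [[0, 0, 0, 0, 0, -0.01, -1], [0, 0, 0, 0, 0, -0.02, -1], [0, 0, 0, 0, 0, -0.03, -1], [0, 0, -6, 0, 0, 0, -1], [0, 0, -6, 0, 0, 0, -1], [0, 0, -6, 0, 0, 0, -1], [0, 0, 0, -0.0111, 0.0312, 0, -1], [0, 0, 0, -0.0111, 0.0312, 0, -1]],
  ],
)

```text
t: 4.77
tcp_pos: [0.5945, -0.0317, 0.141]
tool_rot: [0.571, 0.821, -0.001, -0.001]
force: [2.2, -0.7, -0.3]
finger_gap: 0.281
gripper_force: 26.6
```

Emit:
servo_tool(
  rows=[
    [[0, 0, 0, -0.0111, 0.0312, 0, -1], [0, 0, 0, -0.0111, 0.0312, 0, -1], [0, 0, 0, -0.0111, 0.0312, 0, -1], [0, 0, 0, 0, 0, 0, -1], [0, 0, 0, 0, 0, 0, -1]],
  ],
)

```text
t: 5.18
tcp_pos: [0.6966, -0.0306, 0.1405]
tool_rot: [0.57, 0.822, 0.0, 0.0]
force: [-0.3, 0.6, -0.3]
finger_gap: 0.283
gripper_force: 26.6
```

Run:
```python
from h import *; from station import manip
s=manip.sense(); im=manip.snapshot("wrist"); cv2.imwrite("pics/w4.png",im[60:360,100:540])
go(s,[.696,-.031,.028],20.5); print(s["finger_gap"],s["gripper_force"],s["force"])
i=manip.camera_info("wrist")
print(project(i,[[.696,-.031,.006]])-[100,60])
hsv=cv2.cvtColor(im,cv2.COLOR_BGR2HSV)
m=((hsv[...,1]<60)&(hsv[...,2]>110)).astype(np.uint8)
for c in cv2.findContours(m,cv2.RETR_EXTERNAL,cv2.CHAIN_APPROX_NONE)[0]:
    if cv2.contourArea(c)>600: print(rect(i,c,.006),c.mean((0,1))-[100,60])
```

```text
t 5.18 pos [ 0.6966 -0.0306  0.1405] y dir 20.5 zdev [ 0.0009 -0.0003]
shift now [-1.000e-01 -7.000e-01  1.125e+02]
turn z -0.0 shift after turn [-1.000e-01 -7.000e-01  1.125e+02]
0.2831654412169187 26.57825231552124 [-0.31120498  0.56645861 -0.26770846]
[[223.03804723 135.06320832]]
(array([ 0.90905774, -0.03426789]), [54.54183578491211, 84.02944946289062], np.float32(162.02019)) [416.02202643 206.66960352]
(array([ 0.85943762, -0.01190172]), [32.67258071899414, 54.70677185058594], np.float32(43.544437)) [382.09459459 175.10810811]
(array([ 0.69392438, -0.03223561]), [43.9240837097168, 44.47615051269531], np.float32(20.455698)) [220.63428571 134.87428571]
(array([ 0.43383163, -0.11317213]), [65.76761627197266, 75.24871063232422], np.float32(102.457405)) [-64.23373494 114.38554217]
(array([0.90184845, 0.12023637]), [22.161264419555664, 60.502777099609375], np.float32(20.213911)) [498.36206897  56.32758621]
(array([ 0.51158612, -0.03884378]), [76.09058380126953, 79.92506408691406], np.float32(1.1371096)) [21.84477124 67.65522876]
(array([0.60130103, 0.05578764]), [50.01255416870117, 59.61520767211914], np.float32(95.686966)) [153.94252874   2.97701149]
(array([0.69272681, 0.11962776]), [38.994972229003906, 71.8262710571289], np.float32(20.35226)) [283.79569892 -33.7311828 ]
```

View pics/w4.png

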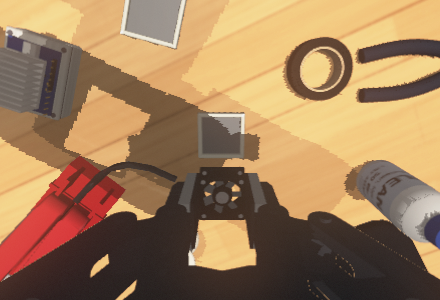

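The fan is held at (222,198), with its tray ahead at (221,135). I'm correcting 1.5 mm and lowering to just above the floor.

Emit:
servo_tool(
  rows=[
    [[0, 0, 0, -0.001, -0.0015, 0.03, -1], [0, 0, 0, 0, 0, 0.03, -1], [0, 0, 0, 0, 0, 0.03, -1], [0, 0, 0, 0, 0, 0.015, -1], [0, 0, 0, 0, 0, 0.007, -1], [0, 0, 0, 0, 0, 0, -1], [0, 0, 0, 0, 0, 0, -1]],
  ],
)

```text
t: 5.82
tcp_pos: [0.6947, -0.0322, 0.0293]
tool_rot: [0.57, 0.821, 0.0, 0.001]
force: [0.9, 0.6, 0.9]
finger_gap: 0.29
gripper_force: 26.6
```

Run:
```python
from h import *; from station import manip
s=manip.sense(); im=manip.snapshot("side"); cv2.imwrite("pics/s5.png",cv2.resize(im[215:305,210:330],None,fx=5,fy=5))
go(s,[.695,-.0325,.025],20.5)
```

```text
t 5.82 pos [ 0.6947 -0.0322  0.0293] y dir 20.4 zdev [ 0.0011 -0.0003]
shift now [-0.4  0.2  4.3]
turn z -0.1 shift after turn [-0.4  0.2  4.3]
```

View pics/s5.png

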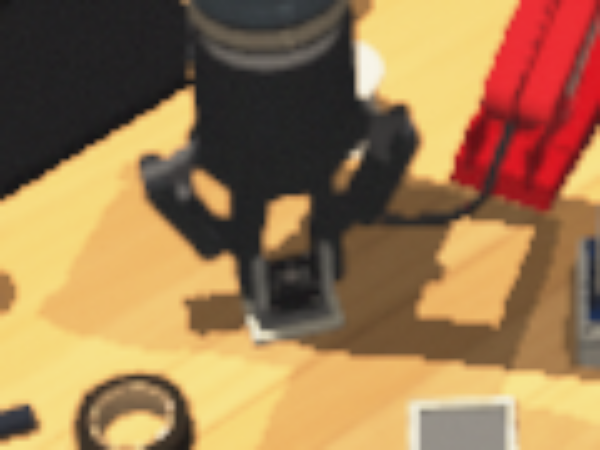

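The fan sits inside the tray at crop (292,285). I'm lowering gently to contact.

Emit:
servo_tool(
  rows=[
    [[0, 0, 0, 0, 0, 0.0015, -1], [0, 0, 0, 0, 0, 0.001, -1], [0, 0, 0, 0, 0, 0.001, -1], [0, 0, 0, 0, 0, 0, -1]],
  ],
)

```text
t: 6.2
tcp_pos: [0.6946, -0.0321, 0.0253]
tool_rot: [0.57, 0.821, 0.0, 0.0]
force: [0.2, 0.3, 0.8]
finger_gap: 0.282
gripper_force: 26.6
```

Emit:
servo_tool(
  rows=[
    [[0, 0, 0, 0, 0, 0.0005, -1], [0, 0, 0, 0, 0, 0.0005, -1], [0, 0, 0, 0, 0, 0, -1]],
  ],
)

```text
t: 6.45
tcp_pos: [0.6946, -0.0321, 0.025]
tool_rot: [0.57, 0.821, 0.0, 0.0]
force: [-1.0, 0.6, 4.9]
finger_gap: 0.284
gripper_force: 29.4
```

Emit:
servo_tool(
  rows=[
    [[0, 0, 0, 0, 0, 0, -0.35], [0, 0, 0, 0, 0, 0, -0.25], [0, 0, 0, 0, 0, 0, -0.1], [0, 0, 0, 0, 0, -0.003, 0], [0, 0, 0, 0, 0, -0.015, 0], [0, 0, 0, 0, 0, -0.03, 0], [0, 0, 0, 0, 0, -0.04, 0], [0, 0, 0, 0, 0, -0.04, 0]],
  ],
)

```text
t: 7.12
tcp_pos: [0.6933, -0.032, 0.1527]
tool_rot: [0.57, 0.821, -0.001, -0.001]
force: [0.6, -0.7, -0.1]
finger_gap: 0.5
gripper_force: 0.0
```

Run:
```python
from h import *; from station import manip
s=manip.sense(); im=manip.snapshot("wrist"); cv2.imwrite("pics/w6.png",cv2.resize(im[60:260,100:440],None,fx=2,fy=2))
go(s,[.53,-.031,.17],2.4)
```

```text
t 7.12 pos [ 0.6933 -0.032   0.1527] y dir 20.4 zdev [-0.003   0.0005]
shift now [  58.  -152.7  -16.8]
turn z 18.0 shift after turn [   7.8 -163.1  -16.8]
```

View pics/w6.png

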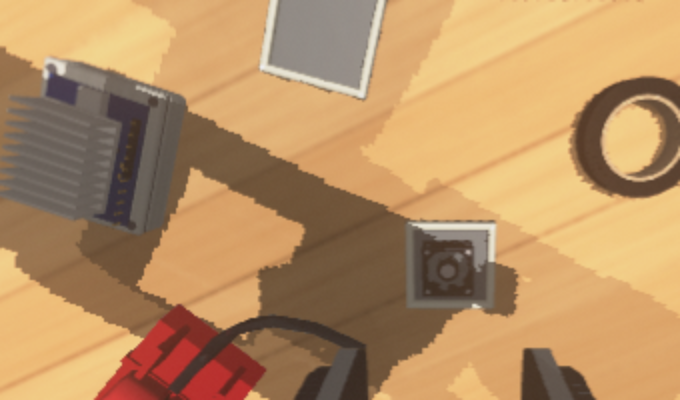

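The fan lies flat and centred in its tray at crop (447,268). Next is the sink, which sits concentric with where the fan was.

Emit:
servo_tool(
  rows=[
    [[0, 0, 6, 0, 0, 0, 0], [0, 0, 6, 0, 0, 0, 0], [0, 0, 6, 0, 0, 0, 0], [0, 0, 0, 0.0015, -0.0407, 0, 0], [0, 0, 0, 0.0015, -0.0407, 0, 0], [0, 0, 0, 0.0015, -0.0407, 0, 0], [0, 0, 0, 0.0015, -0.0407, 0, 0], [0, 0, 0, 0, 0, 0, 0]],
  ],
)

```text
t: 7.83
tcp_pos: [0.5174, -0.0299, 0.1503]
tool_rot: [0.692, 0.722, -0.005, -0.009]
force: [-1.7, 1.3, -0.2]
finger_gap: 0.503
gripper_force: 0.0
```

Emit:
servo_tool(
  rows=[
    [[0, 0, 0, 0, 0, 0.03, 0], [0, 0, 0, 0, 0, 0.02, 0], [0, 0, 0, 0, 0, 0, 0], [0, 0, 0, 0, 0, 0, 0]],
  ],
)

```text
t: 8.17
tcp_pos: [0.5312, -0.033, 0.1017]
tool_rot: [0.692, 0.722, -0.0, -0.001]
force: [0.1, 0.6, 0.0]
finger_gap: 0.5
gripper_force: 0.0
```

Run:
```python
from h import *; from station import manip
s=manip.sense(); im=manip.snapshot("wrist"); cv2.imwrite("pics/w7.png",im)
go(s,[.5305,-.033,.063],2.4)
i=manip.camera_info("wrist")
Rz=R.from_euler("z",2.4,degrees=True).as_matrix()
q=np.array([[-15,-20],[15,-20],[15,20],[-15,20]])/1000
P=np.c_[q,np.zeros(4)]@Rz.T+[.5305,-.033,.059]
print(project(i,P))
hsv=cv2.cvtColor(im,cv2.COLOR_BGR2HSV)
b=((hsv[...,0]>100)&(hsv[...,0]<140)&(hsv[...,1]>90)).astype(np.uint8)
b=cv2.morphologyEx(b,cv2.MORPH_OPEN,np.ones((2,2)))
for c in cv2.findContours(b,cv2.RETR_EXTERNAL,cv2.CHAIN_APPROX_NONE)[0]:
    if cv2.contourArea(c)>30: print("blue",cv2.boundingRect(c),cv2.contourArea(c))
v=im[100:320,230:420].copy(); cv2.polylines(v,[np.int32((project(i,P)-[230,100]).round())],True,(0,0,255),1)
cv2.imwrite("pics/w7c.png",cv2.resize(v,None,fx=3.5,fy=2.7))
```

```text
t 8.17 pos [ 0.5312 -0.033   0.1017] y dir 2.4 zdev [-0.0016  0.0004]
shift now [ 0.  -0.6 38.7]
turn z 0.0 shift after turn [ 0.  -0.6 38.7]
[[296.98806702 257.77613585]
 [341.93044926 257.76418793]
 [343.22654295 200.26248654]
 [295.47196909 200.25656104]]
blue (185, 346, 40, 37) 623.0
blue (168, 326, 14, 16) 81.5
blue (80, 296, 62, 55) 978.0
blue (328, 183, 20, 14) 183.0
```

Emit:
servo_tool(
  rows=[
    [[0, 0, 0, 0, -0.0005, 0.015, 0.1], [0, 0, 0, 0, 0, 0.015, 0.1], [0, 0, 0, 0, 0, 0.0085, 0.1], [0, 0, 0, 0, 0, 0, 0.1], [0, 0, 0, 0, 0, 0, 0.1]],
  ],
)

```text
t: 8.63
tcp_pos: [0.5314, -0.0331, 0.0638]
tool_rot: [0.692, 0.722, 0.0, 0.0]
force: [-0.3, 0.7, 0.0]
finger_gap: 0.55
gripper_force: 0.0
```

Emit:
servo_tool(
  rows=[
    [[0, 0, 0, 0, 0, 0, -1], [0, 0, 0, 0, 0, 0, -1], [0, 0, 0, 0, 0, 0, -1], [0, 0, 0, 0, 0, 0, -1], [0, 0, 0, 0, 0, 0, -1]],
  ],
  squeeze=35,
)

```text
t: 9.05
tcp_pos: [0.5317, -0.0332, 0.0644]
tool_rot: [0.692, 0.722, 0.001, 0.001]
force: [-0.2, -0.0, 5.6]
finger_gap: 0.339
gripper_force: 35.2
```

Emit:
servo_tool(
  rows=[
    [[0, 0, 0, 0, 0, -0.01, -1], [0, 0, 0, 0, 0, -0.025, -1], [0, 0, 0, 0, 0, -0.025, -1], [0, 0, -3.3, 0, 0, 0, -1], [0, 0, 0, 0.0206, 0.0197, 0, -1], [0, 0, 0, 0.0206, 0.0197, 0, -1], [0, 0, 0, 0.0206, 0.0197, 0, -1], [0, 0, 0, 0.0206, 0.0197, 0, -1]],
  ],
)

```text
t: 9.72
tcp_pos: [0.6015, 0.0577, 0.124]
tool_rot: [0.671, 0.741, -0.0, 0.0]
force: [0.4, -0.5, -0.6]
finger_gap: 0.339
gripper_force: 34.7
```

Emit:
servo_tool(
  rows=[
    [[0, 0, 0, 0, 0, 0.015, -1], [0, 0, 0, 0, 0, 0.015, -1], [0, 0, 0, 0, 0, 0, -1], [0, 0, 0, 0, 0, 0, -1]],
  ],
)

```text
t: 10.05
tcp_pos: [0.6001, 0.057, 0.0929]
tool_rot: [0.671, 0.742, -0.001, -0.001]
force: [-0.2, 0.1, -0.1]
finger_gap: 0.338
gripper_force: 34.8
```

Run:
```python
from h import *; from station import manip
s=manip.sense(); i=manip.camera_info("wrist"); im=manip.snapshot("wrist"); cv2.imwrite("pics/w8.png",im)
go(s,[.602,.0568,.0294],5.7); print(s["finger_gap"],s["force"])
hsv=cv2.cvtColor(im,cv2.COLOR_BGR2HSV)
m=((hsv[...,1]<60)&(hsv[...,2]>110)).astype(np.uint8)
for c in cv2.findContours(m,cv2.RETR_EXTERNAL,cv2.CHAIN_APPROX_NONE)[0]:
    if cv2.contourArea(c)>400: print(rect(i,c,.006),cv2.boundingRect(c))
```

```text
t 10.05 pos [0.6001 0.057  0.0929] y dir 5.8 zdev [-0.0026  0.0002]
shift now [-0.4  2.  63.5]
turn z 0.1 shift after turn [-0.4  2.  63.5]
0.3382703448750807 [-0.22347119  0.13055316 -0.05281017]
(array([0.37780682, 0.00748945]), [40.65974807739258, 167.167236328125], np.float32(44.559566)) (0, 196, 134, 111)
(array([0.60419385, 0.03270271]), [52.28757095336914, 106.55265808105469], np.float32(95.69841)) (292, 174, 67, 121)
(array([0.51478387, 0.12509863]), [14.220046997070312, 61.69620895385742], np.float32(46.932846)) (191, 71, 60, 73)
(array([0.39384824, 0.13540503]), [34.8430061340332, 50.66277313232422], np.float32(167.88647)) (0, 35, 77, 60)
(array([0.68635919, 0.14157793]), [72.41278839111328, 85.70610046386719], np.float32(110.13608)) (394, 32, 114, 147)
(array([0.55854352, 0.17488147]), [18.266510009765625, 55.017608642578125], np.float32(53.020958)) (245, 0, 69, 79)
```

Emit:
servo_tool(
  rows=[
    [[0, 0, 0, 0, 0.0015, 0.025, -1], [0, 0, 0, 0, 0, 0.02, -1], [0, 0, 0, 0, 0, 0.01, -1], [0, 0, 0, 0, 0, 0.005, -1], [0, 0, 0, 0, 0, 0, -1], [0, 0, 0, 0, 0, 0, -1]],
  ],
)

```text
t: 10.6
tcp_pos: [0.6031, 0.0568, 0.0341]
tool_rot: [0.671, 0.742, 0.0, 0.0]
force: [-0.1, 0.3, 0.4]
finger_gap: 0.343
gripper_force: 34.8
```

Emit:
servo_tool(
  rows=[
    [[0, 0, 0, 0, 0, 0.001, -1], [0, 0, 0, 0, 0, 0.001, -1], [0, 0, 0, 0, 0, 0, -1]],
  ],
)

```text
t: 10.85
tcp_pos: [0.603, 0.057, 0.032]
tool_rot: [0.671, 0.742, 0.0, 0.001]
force: [-0.7, 0.2, -1.0]
finger_gap: 0.338
gripper_force: 34.8
```

Emit:
servo_tool(
  rows=[
    [[0, 0, 0, 0, 0, 0.001, -1], [0, 0, 0, 0, 0, 0.001, -1], [0, 0, 0, 0, 0, 0, -1]],
  ],
)

```text
t: 11.1
tcp_pos: [0.6025, 0.057, 0.0293]
tool_rot: [0.671, 0.742, -0.0, -0.0]
force: [0.1, 0.1, -1.1]
finger_gap: 0.342
gripper_force: 34.8
```

Emit:
servo_tool(
  rows=[
    [[0, 0, 0, 0, 0, 0.0006, -1], [0, 0, 0, 0, 0, 0.0004, -1], [0, 0, 0, 0, 0, 0, -1]],
  ],
)

```text
t: 11.35
tcp_pos: [0.6026, 0.057, 0.0291]
tool_rot: [0.671, 0.742, 0.0, 0.0]
force: [-0.8, 0.3, 5.7]
finger_gap: 0.339
gripper_force: 35.3
```

Emit:
servo_tool(
  rows=[
    [[0, 0, 0, 0, 0, 0, -0.25], [0, 0, 0, 0, 0, 0, -0.15], [0, 0, 0, 0, 0, 0, 0], [0, 0, 0, 0, 0, -0.004, 0.1], [0, 0, 0, 0, 0, -0.02, 0.3], [0, 0, 0, 0, 0, -0.035, 0.3], [0, 0, 0, 0, 0, -0.035, 0.3], [0, 0, 0, 0, 0, -0.03, 0.3]],
  ],
)

```text
t: 12.02
tcp_pos: [0.6027, 0.057, 0.1541]
tool_rot: [0.671, 0.742, 0.0, 0.0]
force: [0.6, -0.1, -0.9]
finger_gap: 0.647
gripper_force: 0.0
```

Emit:
servo_tool(
  rows=[
    [[0, 0, 0, -0.0206, -0.0202, 0, 0.3], [0, 0, 0, -0.0206, -0.0202, 0, 0.3], [0, 0, 0, -0.0206, -0.0202, 0, 0.3], [0, 0, 0, -0.0206, -0.0202, 0, 0.3], [0, 0, 3.3, 0, 0, 0, 0.3], [0, 0, 0, 0, 0, 0, 0.3], [0, 0, 0, 0, 0, 0, 0.3]],
  ],
)

```text
t: 12.6
tcp_pos: [0.5308, -0.0334, 0.1526]
tool_rot: [0.692, 0.722, 0.0, 0.0]
force: [0.3, 0.1, -0.0]
finger_gap: 0.652
gripper_force: 0.0
```

Run:
```python
from h import *; from station import manip
s=manip.sense(); i=manip.camera_info("wrist"); im=manip.snapshot("wrist"); cv2.imwrite("pics/w9.png",im)
go(s,[.531,-.033,.05],2.4)
print(project(i,[[.531,-.033,.037]]))
cv2.imwrite("pics/w9c.png",cv2.resize(im[20:290,230:500],None,fx=2.2,fy=2.2,interpolation=cv2.INTER_CUBIC))
hsv=cv2.cvtColor(im,cv2.COLOR_BGR2HSV)
b=((hsv[...,0]>100)&(hsv[...,0]<150)&(hsv[...,1]>70)).astype(np.uint8)
for c in cv2.findContours(b,cv2.RETR_EXTERNAL,cv2.CHAIN_APPROX_NONE)[0]:
    if cv2.contourArea(c)>60: print("blue",cv2.boundingRect(c),rect(i,c,.03))
```

```text
t 12.6 pos [ 0.5308 -0.0334  0.1526] y dir 2.5 zdev [ 0.0009 -0.0001]
shift now [  0.4   0.2 102.6]
turn z 0.1 shift after turn [  0.4   0.2 102.6]
[[321.93714126 198.95148064]]
blue (159, 373, 45, 24) (array([ 0.379888  , -0.25458728]), [23.408275604248047, 53.45454406738281], np.float32(43.776154))
blue (112, 267, 61, 53) (array([ 0.34447055, -0.14010147]), [21.877613067626953, 85.26472473144531], np.float32(37.648563))
blue (323, 169, 20, 30) (array([ 0.53935828, -0.01901488]), [15.134170532226562, 27.470542907714844], np.float32(81.95483))
blue (297, 169, 17, 15) (array([ 0.51489368, -0.01413831]), [12.886893272399902, 14.46216106414795], np.float32(1.9578469))
```

View pics/w9c.png

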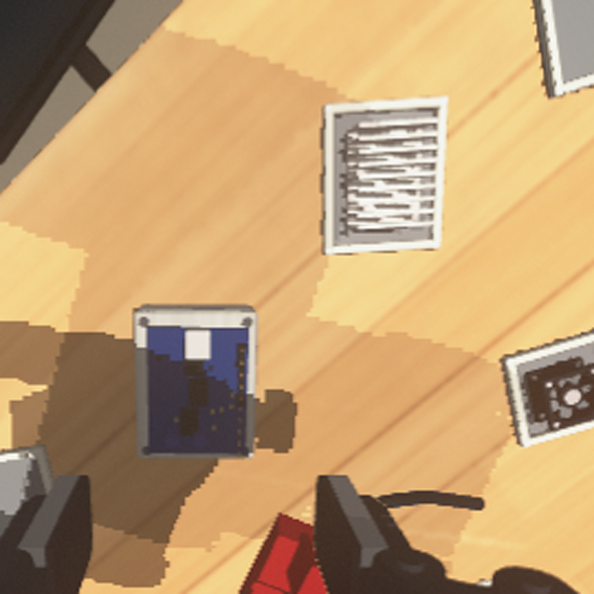

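The sink is flat and centred in its tray at crop (385,176). The board is centred at crop (197,389), about 1.5 mm to the −x side of the jaw midline. I'm descending to grip the board across its short side.

Emit:
servo_tool(
  rows=[
    [[0, 0, 0, 0.0003, -0.0015, 0.035, 0.3], [0, 0, 0, 0, 0, 0.035, 0.3], [0, 0, 0, 0, 0, 0.025, 0.3], [0, 0, 0, 0, 0, 0.01, 0.3], [0, 0, 0, 0, 0, 0, 0.3], [0, 0, 0, 0, 0, 0, 0.3], [0, 0, 0, 0, 0, 0, 0.3]],
  ],
)

```text
t: 13.23
tcp_pos: [0.5302, -0.0328, 0.0485]
tool_rot: [0.692, 0.722, 0.001, 0.001]
force: [0.5, 0.3, -0.4]
finger_gap: 0.651
gripper_force: 0.0
```

Emit:
servo_tool(
  rows=[
    [[0, 0, 0, 0, 0, 0.004, 0.3], [0, 0, 0, 0, 0, 0, 0.1], [0, 0, 0, 0, 0, 0, -1], [0, 0, 0, 0, 0, 0, -1], [0, 0, 0, 0, 0, 0, -1], [0, 0, 0, 0, 0, 0, -1]],
  ],
  squeeze=35,
)

```text
t: 13.73
tcp_pos: [0.5295, -0.033, 0.0444]
tool_rot: [0.692, 0.722, 0.001, 0.001]
force: [0.3, 1.2, 6.2]
finger_gap: 0.477
gripper_force: 36.5
```

Emit:
servo_tool(
  rows=[
    [[0, 0, 0, 0, 0, -0.01, -1], [0, 0, 0, 0, 0, -0.025, -1], [0, 0, 0, 0, 0, -0.025, -1], [0, 0, -5.2, 0, 0, 0, -1], [0, 0, -5.2, 0, 0, 0, -1], [0, 0, 0, -0.014, -0.0273, 0, -1], [0, 0, 0, -0.014, -0.0273, 0, -1], [0, 0, 0, -0.014, -0.0273, 0, -1]],
  ],
)

```text
t: 14.4
tcp_pos: [0.4578, -0.0923, 0.104]
tool_rot: [0.623, 0.782, 0.0, 0.001]
force: [-0.6, -0.8, 0.7]
finger_gap: 0.481
gripper_force: 35.8
```

Emit:
servo_tool(
  rows=[
    [[0, 0, 0, -0.014, -0.0273, 0, -1], [0, 0, 0, 0, 0, 0, -1], [0, 0, 0, 0, 0, 0.02, -1], [0, 0, 0, 0, 0, 0, -1], [0, 0, 0, 0, 0, 0, -1]],
  ],
)

```text
t: 14.82
tcp_pos: [0.4348, -0.1115, 0.0833]
tool_rot: [0.624, 0.782, -0.0, -0.001]
force: [-0.4, 0.2, 0.5]
finger_gap: 0.479
gripper_force: 35.8
```

Run:
```python
from h import *; from station import manip
s=manip.sense(); i=manip.camera_info("wrist"); im=manip.snapshot("wrist"); cv2.imwrite("pics/w10.png",im)
go(s,[.4352,-.112,.0224],12.8); print(s["finger_gap"],s["force"])
for n in("wrist","side"):
    if n=="side": im=manip.snapshot("side"); i=manip.camera_info("side"); cv2.imwrite("pics/s10.png",im)
    hsv=cv2.cvtColor(im,cv2.COLOR_BGR2HSV)
    m=((hsv[...,1]<60)&(hsv[...,2]>95)).astype(np.uint8)
    for c in cv2.findContours(m,cv2.RETR_EXTERNAL,cv2.CHAIN_APPROX_NONE)[0]:
        if cv2.contourArea(c)>300:
            r=rect(i,c,.006)
            if abs(r[0][0]-.43)<.05 and abs(r[0][1]+.11)<.06: print(n,r,cv2.boundingRect(c))
```

```text
t 14.82 pos [ 0.4348 -0.1115  0.0833] y dir 12.8 zdev [-0.0011  0.0007]
shift now [-0.6  0.4 60.9]
turn z 0.0 shift after turn [-0.6  0.4 60.9]
0.47932775260050364 [-0.39613436  0.17125568  0.50418521]
wrist (array([ 0.43547021, -0.11454188]), [15.23033618927002, 19.542518615722656], np.float32(102.82597)) (312, 205, 21, 25)
wrist (array([ 0.43188168, -0.10256267]), [51.1988410949707, 61.9886589050293], np.float32(12.823115)) (279, 168, 85, 66)
```

Emit:
servo_tool(
  rows=[
    [[0, 0, 0, -0.001, 0.0003, 0.025, -1], [0, 0, 0, 0, 0, 0.02, -1], [0, 0, 0, 0, 0, 0.008, -1], [0, 0, 0, 0, 0, 0.004, -1], [0, 0, 0, 0, 0, 0, -1], [0, 0, 0, 0, 0, 0, -1]],
  ],
)

```text
t: 15.42
tcp_pos: [0.4357, -0.1125, 0.0268]
tool_rot: [0.623, 0.782, 0.0, 0.0]
force: [0.2, -0.6, 0.1]
finger_gap: 0.483
gripper_force: 35.8
```

Emit:
servo_tool(
  rows=[
    [[0, 0, 0, 0, 0, 0.001, -1], [0, 0, 0, 0, 0, 0.001, -1], [0, 0, 0, 0, 0, 0, -1]],
  ],
)

```text
t: 15.67
tcp_pos: [0.4357, -0.1127, 0.0248]
tool_rot: [0.624, 0.782, 0.0, 0.001]
force: [-1.1, 0.2, -1.0]
finger_gap: 0.483
gripper_force: 35.8
```

Emit:
servo_tool(
  rows=[
    [[0, 0, 0, 0, 0, 0.001, -1], [0, 0, 0, 0, 0, 0.0005, -1], [0, 0, 0, 0, 0, 0, -1]],
  ],
)

```text
t: 15.92
tcp_pos: [0.4357, -0.1128, 0.0234]
tool_rot: [0.624, 0.782, 0.0, 0.001]
force: [-0.3, 0.4, 5.5]
finger_gap: 0.482
gripper_force: 39.1
```

Emit:
servo_tool(
  rows=[
    [[0, 0, 0, 0, 0, 0.0005, -1], [0, 0, 0, 0, 0, 0.0003, -1], [0, 0, 0, 0, 0, 0, -1]],
  ],
)

```text
t: 16.17
tcp_pos: [0.4357, -0.1128, 0.0232]
tool_rot: [0.624, 0.782, 0.0, 0.001]
force: [-1.3, 1.3, 12.2]
finger_gap: 0.484
gripper_force: 43.1
```

Emit:
servo_tool(
  rows=[
    [[0, 0, 0, 0, 0, -0.0004, -1], [0, 0, 0, 0, 0, 0, 0.0], [0, 0, 0, 0, 0, 0, 0.1], [0, 0, 0, 0, 0, 0, 0.2], [0, 0, 0, 0, 0, -0.005, 0.3], [0, 0, 0, 0, 0, -0.03, 0.3], [0, 0, 0, 0, 0, -0.04, 0.3], [0, 0, 0, 0, 0, -0.04, 0.3]],
  ],
)

```text
t: 16.83
tcp_pos: [0.4344, -0.1121, 0.1379]
tool_rot: [0.624, 0.782, -0.0, -0.002]
force: [1.6, -0.7, -0.1]
finger_gap: 0.651
gripper_force: 0.0
```

Run:
```python
from h import *; from station import manip
s=manip.sense(); i=manip.camera_info("wrist"); im=manip.snapshot("wrist"); cv2.imwrite("pics/w11.png",im)
go(s,[.5297,-.033,.05],2.4)
hsv=cv2.cvtColor(im,cv2.COLOR_BGR2HSV)
b=((hsv[...,0]>100)&(hsv[...,0]<150)&(hsv[...,1]>70)).astype(np.uint8)
w=((hsv[...,1]<70)&(hsv[...,2]>95)).astype(np.uint8)
for n,m in(("blue",b),("white",w)):
  for c in cv2.findContours(m,cv2.RETR_EXTERNAL,cv2.CHAIN_APPROX_NONE)[0]:
    if cv2.contourArea(c)>60:
        r=rect(i,c,.006)
        if np.hypot(*(r[0]-[.435,-.112]))<.06: print(n,cv2.boundingRect(c),r)
```

```text
t 16.83 pos [ 0.4344 -0.1121  0.1379] y dir 12.8 zdev [-0.0036  0.002 ]
shift now [ 55.7 110.8  87.7]
turn z 10.4 shift after turn [74.9 98.9 87.7]
blue (326, 170, 20, 27) (array([ 0.44363519, -0.09708617]), [14.724079132080078, 25.9913387298584], np.float32(91.28436))
blue (302, 170, 16, 14) (array([ 0.41875949, -0.09731033]), [12.384596824645996, 14.005558967590332], np.float32(12.550692))
white (289, 158, 67, 76) (array([ 0.43448572, -0.11409056]), [61.9396858215332, 74.3185043334961], np.float32(102.83436))
```

Tray spans pixels 289–356 × 158–234, with the board well inside it. Before descending for the enclosure, I'll check the phone corner's height.

Emit:
servo_tool(
  rows=[
    [[0, 0, 5.2, 0, 0, 0, 0.6], [0, 0, 5.2, 0, 0, 0, 0.6], [0, 0, 0, 0.0187, 0.0247, 0, 0.6], [0, 0, 0, 0.0187, 0.0247, 0, 0.6], [0, 0, 0, 0.0187, 0.0247, 0, 0.6], [0, 0, 0, 0.0187, 0.0247, 0, 0.6], [0, 0, 0, 0, 0, 0, 0.6], [0, 0, 0, 0, 0, 0, 0.6]],
  ],
)

```text
t: 17.55
tcp_pos: [0.5316, -0.0327, 0.1373]
tool_rot: [0.691, 0.723, 0.0, 0.0]
force: [-1.7, 0.3, -0.9]
finger_gap: 0.8
gripper_force: 0.0
```

Run:
```python
from h import *; from station import manip
s=manip.sense(); i=manip.camera_info("wrist"); im=manip.snapshot("wrist"); cv2.imwrite("pics/w12.png",im)
go(s,[.5297,-.033,.021],2.4)
T=lambda p,q:np.block([[R.from_quat(q).as_matrix(),np.array(p)[:,None]],[np.zeros((1,3)),1]])
TC=i["camera_from_world"]@T(s["tcp_pos"],s["tool_rot"])
rays=[]
for p,q,uv in(([.5266,-.0304,.1593],[.691,.723,-.001,-.002],(361.7,254.1)),([.6933,-.032,.1527],[.57,.821,-.001,-.001],(190,212.5))):
    j=dict(i,camera_from_world=TC@np.linalg.inv(T(p,q)))
    for z in(0,.02,.03,.04,.06): print(z,cast(j,uv,z)[0,:2].round(4))
# enclosure outline: edges along jaw axis in current view
hsv=cv2.cvtColor(im,cv2.COLOR_BGR2HSV)
m=((hsv[...,1]<70)&(hsv[...,2]>60)).astype(np.uint8)
for c in cv2.findContours(m,cv2.RETR_EXTERNAL,cv2.CHAIN_APPROX_NONE)[0]:
    r=rect(i,c,.024)
    if cv2.contourArea(c)>300 and np.hypot(*(r[0]-[.53,-.033]))<.06: print(cv2.boundingRect(c),r)
```

```text
t 17.55 pos [ 0.5316 -0.0327  0.1373] y dir 2.6 zdev [ 0.0003 -0.0002]
shift now [ -0.2  -2.  116.3]
turn z 0.2 shift after turn [ -0.2  -2.  116.3]
0 [ 0.5742 -0.1046]
0.02 [ 0.5707 -0.0945]
0.03 [ 0.5689 -0.0895]
0.04 [ 0.5671 -0.0844]
0.06 [ 0.5636 -0.0743]
0 [ 0.5721 -0.104 ]
0.02 [ 0.5791 -0.0941]
0.03 [ 0.5826 -0.0891]
0.04 [ 0.5861 -0.0842]
0.06 [ 0.5931 -0.0743]
(288, 161, 60, 74) (array([ 0.52767596, -0.03189944]), [51.45559310913086, 67.43490600585938], np.float32(92.23452))
```

The phone's near end is low, at (0.572, −0.104), so it's clear. The enclosure fit is 51×67 mm at (0.528, −0.032). I'm descending.

Emit:
servo_tool(
  rows=[
    [[0, 0, 0, 0.0005, -0.0025, 0.035, 0.6], [0, 0, 0, 0, 0, 0.035, 0.6], [0, 0, 0, 0, 0, 0.025, 0.6], [0, 0, 0, 0, 0, 0.013, 0.6], [0, 0, 0, 0, 0, 0.006, 0.6], [0, 0, 0, 0, 0, 0, 0.6], [0, 0, 0, 0, 0, 0, 0.6]],
  ],
)

```text
t: 18.18
tcp_pos: [0.528, -0.0338, 0.0237]
tool_rot: [0.692, 0.722, -0.0, -0.0]
force: [-0.9, 0.1, 0.3]
finger_gap: 0.801
gripper_force: 0.0
```

Emit:
servo_tool(
  rows=[
    [[0, 0, 0, 0, 0, 0.0015, 0.6], [0, 0, 0, 0, 0, 0, 0.4], [0, 0, 0, 0, 0, 0, -1], [0, 0, 0, 0, 0, 0, -1], [0, 0, 0, 0, 0, 0, -1], [0, 0, 0, 0, 0, 0, -1]],
  ],
  squeeze=50,
)

```text
t: 18.68
tcp_pos: [0.5289, -0.0335, 0.0232]
tool_rot: [0.692, 0.722, 0.0, 0.001]
force: [-1.3, -0.5, 5.3]
finger_gap: 0.594
gripper_force: 53.9
```

Emit:
servo_tool(
  rows=[
    [[0, 0, 0, 0, 0, -0.01, -1], [0, 0, 0, 0, 0, -0.03, -1], [0, 0, 0, 0, 0, -0.04, -1], [0, 0, -6, 0, 0, 0, -1], [0, 0, -6, 0, 0, 0, -1], [0, 0, -5.9, 0, 0, 0, -1], [0, 0, 0, 0.0157, 0.0299, 0, -1], [0, 0, 0, 0.0157, 0.0299, 0, -1]],
  ],
)

```text
t: 19.35
tcp_pos: [0.573, 0.0166, 0.1027]
tool_rot: [0.572, 0.82, -0.0, -0.0]
force: [1.1, -0.8, -2.5]
finger_gap: 0.6
gripper_force: 53.1
```

Emit:
servo_tool(
  rows=[
    [[0, 0, 0, 0.0157, 0.0299, 0, -1], [0, 0, 0, 0.0157, 0.0299, 0, -1], [0, 0, 0, 0.0157, 0.0299, 0, -1], [0, 0, 0, 0.0157, 0.0299, 0, -1], [0, 0, 0, 0.0157, 0.0299, 0, -1], [0, 0, 0, 0, 0, 0, -1], [0, 0, 0, 0, 0, 0, -1], [0, 0, 0, 0, 0, 0, -1]],
  ],
)

```text
t: 20.02
tcp_pos: [0.6851, 0.1425, 0.1017]
tool_rot: [0.571, 0.821, -0.001, -0.001]
force: [-0.7, 0.2, -1.6]
finger_gap: 0.594
gripper_force: 53.2
```

Run:
```python
from h import *; from station import manip
s=manip.sense(); i=manip.camera_info("wrist"); im=manip.snapshot("wrist"); cv2.imwrite("pics/w13.png",im)
go(s,[.687,.142,.025],20.3); print(s["finger_gap"],s["force"])
hsv=cv2.cvtColor(im,cv2.COLOR_BGR2HSV)
m=((hsv[...,1]<60)&(hsv[...,2]>95)).astype(np.uint8)
for c in cv2.findContours(m,cv2.RETR_EXTERNAL,cv2.CHAIN_APPROX_NONE)[0]:
    r=rect(i,c,.006)
    if cv2.contourArea(c)>300 and np.hypot(*(r[0]-[.687,.142]))<.07: print(cv2.boundingRect(c),r)
```

```text
t 20.02 pos [0.6851 0.1425 0.1017] y dir 20.4 zdev [-0.0023 -0.0005]
shift now [-1.1  1.8 76.7]
turn z 0.1 shift after turn [-1.1  1.8 76.7]
0.5942357065099161 [-0.68209801  0.15654078 -1.58618121]
(267, 156, 130, 164) (array([0.70609283, 0.11315524]), [110.92472839355469, 152.33685302734375], np.float32(110.47794))
```

Run:
```python
from h import *; from station import manip
i=manip.camera_info("wrist"); im=cv2.imread("pics/w13.png")
Rz=R.from_euler("z",20.3,degrees=True).as_matrix()
q=np.array([[-36,-43],[36,-43],[36,43],[-36,43]])/1000
print(project(i,np.c_[q,np.zeros(4)]@Rz.T+[.687,.142,.006]).round(1))
hsv=cv2.cvtColor(im,cv2.COLOR_BGR2HSV)
m=((hsv[...,1]<60)&(hsv[...,2]>95))
for r in(154,156,158,160,165,170,175,180): x=np.flatnonzero(m[r,250:420])+250; print(r,x[[0,-1]] if len(x) else None)
```

```text
[[283.1 253.7]
 [365.7 253.8]
 [370.5 154.7]
 [279.  154.6]]
154 None
156 [279 368]
158 [279 369]
160 [279 369]
165 [280 368]
170 [280 368]
175 [280 368]
180 [280 368]
```

Emit:
servo_tool(
  rows=[
    [[0, 0, 0, -0.001, 0.001, 0.03, -1], [0, 0, 0, 0, 0, 0.025, -1], [0, 0, 0, 0, 0, 0.012, -1], [0, 0, 0, 0, 0, 0.005, -1], [0, 0, 0, 0, 0, 0, -1], [0, 0, 0, 0, 0, 0, -1]],
  ],
)

```text
t: 20.57
tcp_pos: [0.6882, 0.1414, 0.0306]
tool_rot: [0.571, 0.821, 0.0, 0.0]
force: [-0.1, 0.4, -1.7]
finger_gap: 0.597
gripper_force: 53.1
```

Emit:
servo_tool(
  rows=[
    [[0, 0, 0, 0, 0, 0.001, -1], [0, 0, 0, 0, 0, 0.001, -1], [0, 0, 0, 0, 0, 0, -1]],
  ],
)

```text
t: 20.82
tcp_pos: [0.6884, 0.142, 0.029]
tool_rot: [0.571, 0.821, 0.001, 0.001]
force: [-1.0, 0.2, -1.6]
finger_gap: 0.597
gripper_force: 53.1
```

Emit:
servo_tool(
  rows=[
    [[0, 0, 0, 0, 0, 0.001, -1], [0, 0, 0, 0, 0, 0.001, -1], [0, 0, 0, 0, 0, 0, -1]],
  ],
)

```text
t: 21.07
tcp_pos: [0.6877, 0.142, 0.0259]
tool_rot: [0.571, 0.821, -0.0, -0.0]
force: [-0.2, -0.6, -2.2]
finger_gap: 0.597
gripper_force: 53.1
```

Emit:
servo_tool(
  rows=[
    [[0, 0, 0, 0, 0, 0.0006, -1], [0, 0, 0, 0, 0, 0.0004, -1], [0, 0, 0, 0, 0, 0, -1]],
  ],
)

```text
t: 21.32
tcp_pos: [0.6877, 0.142, 0.0253]
tool_rot: [0.571, 0.821, -0.0, -0.0]
force: [-0.6, -0.3, 1.6]
finger_gap: 0.596
gripper_force: 53.5
```

Emit:
servo_tool(
  rows=[
    [[0, 0, 0, 0, 0, 0.0004, -1], [0, 0, 0, 0, 0, 0, 0.25], [0, 0, 0, 0, 0, 0, 0.32], [0, 0, 0, 0, 0, 0, 0.4], [0, 0, 0, 0, 0, -0.005, 0.4], [0, 0, 0, 0, 0, -0.03, 0.4], [0, 0, 0, 0, 0, -0.04, 0.4], [0, 0, 0, 0, 0, -0.04, 0.4]],
  ],
)

```text
t: 21.98
tcp_pos: [0.6867, 0.1418, 0.1394]
tool_rot: [0.571, 0.821, -0.001, -0.001]
force: [0.5, -0.3, -0.3]
finger_gap: 0.705
gripper_force: 0.0
```

Emit:
servo_tool(
  rows=[
    [[0, 0, 0, 0, -0.03, -0.025, 0.4], [0, 0, 0, 0, -0.03, -0.025, 0.4], [0, 0, 0, 0, -0.03, -0.025, 0.4], [0, 0, 0, 0, -0.03, -0.025, 0.4], [0, 0, 0, 0, -0.03, 0, 0.4], [0, 0, 0, 0, 0, 0, 0.4], [0, 0, 0, 0, 0, 0, 0.4]],
  ],
)

```text
t: 22.57
tcp_pos: [0.546, 0.0895, 0.2405]
tool_rot: [0.571, 0.821, 0.0, 0.0]
force: [0.9, 0.4, 0.3]
finger_gap: 0.7
gripper_force: 0.0
```

Run:
```python
from h import *; from station import manip
im=manip.snapshot("side"); w=manip.snapshot("wrist")
a=cv2.resize(im[220:370,220:420],None,fx=3,fy=3,interpolation=cv2.INTER_CUBIC)
b=cv2.resize(w,(800,500))[:, :]
i=manip.camera_info("wrist")
H=[]
out=np.zeros((600,800,3),np.uint8)
out[:330,:440]=cv2.resize(a,(440,330)); 
# close crops of the trays in the wrist view
for k,p in enumerate([(.687,.142),(.6025,.057),(.6955,-.0315),(.4355,-.112)]):
    u,v=project(i,[[*p,.01]])[0].astype(int); print(u,v)
    c=w[max(v-45,0):v+45,max(u-45,0):u+45]
    if c.size: c=cv2.resize(c,(265,265)); y,x=((0,445),(0,445),(335,270),(335,0))[k] if k!=1 else (335,535); h,ww=out[y:y+265,x:x+265].shape[:2]; out[y:y+h,x:x+ww]=c[:h,:ww]
cv2.imwrite("pics/final.png",out); print(manip.sense()["tcp_pos"])
```

```text
436 174
350 211
387 286
199 277
[0.54817126 0.08980396 0.23982143]
```

View pics/final.png

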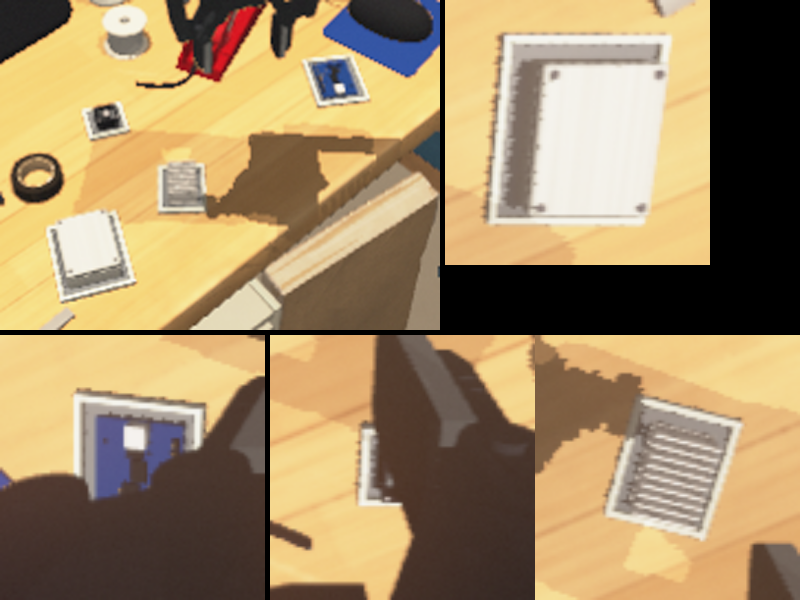

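All four parts lie flat in their trays. In the side crop they are: fan (105,118), sink (182,187), board (337,80), enclosure (90,240). The spool and tape are where they were, and the enclosure's sideways look is parallax from its height. Handing in.

```bash
python3 -c "
from station import manip
print(manip.sign_off())"
```

```text
the job is handed in; nothing more can be done
None
```

I handed the job in at about 23 s of the 106 s allowed. In the last pictures the fan, heat sink, circuit board and enclosure each lie flat in their own tray, same way up as before, with the spool and tape roll where they stood.

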